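# Drop a rejected vial with the lever-lid bin

### The job

Press the red paddle of the bin's side lever all the way down so that the yellow lid swings wide open, and keep it down until the silver-capped vial lying on the chute has rolled into the green bin; then let the lever come back up slowly under your fingertip so that the lid eases shut without slamming. Work the lever only: do not touch the vial or the lid, and leave everything else on the table where it stands.

Things in the scene. Friction and masses are not known exactly. Their poses are not given: they have to be found in the camera images.
- bin: green metal bin fixed to the table, 130x130 and 100 high, with an aluminium chute 104 wide sloping down at 15 degrees into its front. Origin: centre of its underside; its own x points from the chute (front, -x, reaching to x = -140 mm) to the lid hinge (rear, +x), z up. The lever is on its -y side. Inside of the bin: x and y within +-60 mm; its front wall is 74 mm high, where the chute ends.
- lid (a joint): yellow lid of the bin, hinged along the bin's rear rim (bin x = +66 mm, height 100 mm), 136 long; 0 rad = shut, 1.05 rad = wide open. A lip under its front edge holds the vial back on the chute while it is shut. It turns 3 rad for each rad of the lever, opens and closes only with it, and falls shut and slams if the lever is let go.
- lever (a joint): press lever on the bin's -y side; 0 rad = up, at rest (lid shut), 0.35 rad = fully down against its stop (lid open). Pivot at bin x = 0, y = -79 mm, height 70 mm, axis along the bin's y; the paddle's centre lies 100 mm in front of the pivot. The lid's weight alone drives it back up: pushing it down takes about 2 to 7 N on the paddle; beyond the stop it is rigid.
- paddle (a point): centre of the top face of the lever's red square paddle, 46x46 mm, at bin x = -96, y = -160 mm. At rest its top is 100 mm above the table, tilted 10 degrees; fully down it is 35 mm lower, moving almost straight down (under 6 mm sideways). Clear space above it. A finger that rises at no more than about 40 mm/s at any moment lets the lid down gently; at 90 mm/s or more it slams.
- vial_center (a point): centre of the rejected sample vial with silver cap, 18 dia x 80 mm long, loose, lying across the chute against the lid's lip (centre 91 mm above the table); it rolls into the bin by itself, within about 1 s, when the lid is raised.
- beaker: bystander: small clear beaker with a pale fill, 47 dia x 55 mm, loose; origin at the centre of its underside
- funnel: bystander: small steel funnel standing mouth down, 57 dia x 56 mm, loose; origin at the centre of its underside
- gold_vial: bystander: standing sample vial with gold cap, 18 dia x 80 mm, loose; origin at the centre of its underside
- black_vial: bystander: standing sample vial with black cap, 18 dia x 80 mm, loose; origin at the centre of its underside
- warmer: bystander: vial warmer, grey dome on a black round base, 122x112x56 mm, loose; origin at the centre of its underside
- spray: bystander: clear trigger spray bottle, 86x55x194 mm, loose; origin at the centre of its underside

How it is judged (in metres and radians):
On the way:
1. the lid stands wide open (over 0.85 rad) with the vial inside the bin (value of joint lid above 0.85 rad and x of vial_center in the frame of bin between -0.06 and 0.06 m and y of vial_center in the frame of bin between -0.06 and 0.06 m and z of vial_center in the frame of bin below 0.06 m), for 0.2 s.
At the end, for the whole second after the job is handed in: The vial lies at rest inside the bin, the lid is shut (under 0.04 rad) and the lever is back up (under 0.02 rad) (value of joint lid below 0.04 rad and value of joint lever below 0.02 rad and linear speed of vial below 0.05 m/s and x of vial_center in the frame of bin between -0.06 and 0.06 m and y of vial_center in the frame of bin between -0.06 and 0.06 m and z of vial_center in the frame of bin below 0.06 m); the robot touches nothing.
It fails at once if the lid slams: it closes faster than 2.5 rad/s in the last 0.4 rad (value of joint lid below 0.4 rad and velocity of joint lid below -2.5 rad/s).
It fails at once if the robot touches the vial (contact force between any of the fingers, the arm and vial above 0.3 N).
It fails at once if the robot touches the lid (contact force between any of the fingers, the arm and lid above 0.5 N).
It fails at once if a bystander is moved by over 25 mm (distance of any of beaker, funnel, gold_vial, black_vial, warmer, spray from where it was at the start of the episode above 0.025 m).
It also fails if it takes over 38 s, if anything falls off the work surface, if the arm or the gripper's body presses on something with over 40 N, if the wrist force passes 120 N, or if a joint passes its speed limit or range.

### The arm

A 6-joint arm with a two-finger parallel gripper is mounted at the origin on the work surface; the furniture and walls round the work are solid. World frame = base frame: x ahead of the robot, y to its left, z up, the work surface at z = 0. Lengths are in mm, angles in rad, forces in N, time in s.
With the tool pointing down it reaches from about 300 to 775 mm from the base axis. Payload 14.6 kg.
Tool frame: the origin (TCP) lies midway between the tips of the shut fingers; the grasp point (between the pads) lies 19 mm behind it; z points along the fingers, y is the line along which they close (so a half turn about z gives the same grasp; the last joint's range is limited). The gripper opens to 85 mm and grips with 20 to 120 N. Pads are 22 mm wide; open, the fingers measure 114 mm over their backs; the gripper's body (76 mm by 85 mm) begins 54 mm behind the grasp point. The pads swing forward as they close: fully open they stand 13 mm farther back than shut.
Start: joints at [-1.276, 0.3, 1.521, -0, 1.321, -0.067], TCP at [194.67, -514.386, 231.281] pointing down, gripper open.
Joint ranges: [-3.03, 3.03], [-0.79, 2.21], [0.23, 2.52], [-1.04, 4.18], [0, 3.07], [-2.55, 2.55]. Speed limits (rad/s): [2.22, 2.22, 2.57, 3.14, 3.14, 3.14].

### API

Orientations are given as a unit quaternion [w, x, y, z].
In Python, from plant import readout, cams, job gives the robot as it stands.
- The arm moves only by the tool step_arm, never from a script. Its argument "commands" is a list of rows, each a list of 4 numbers: the shift along the tool's x, y, z as a fraction of full scale, then the turn about the tool's z as a fraction of full scale. In form: [[x, y, z, twist], ...]. A call has 1 to 8 rows; each row is the pose to reach, as a shift and turn from the pose commanded when the call began, along the tool's axes at that moment, turning the shorter way round; what a row does not reach only later rows make up. Full scale, the value 1, is 300 mm for a shift and 180 degrees for a turn. A row lasts 1/12 s, in which the tool goes at most 41.7 mm and 7.16 degrees, less where a joint would pass 70% of its speed; a pose out of reach is approached as far as the arm can. A call with a number of a shift or a turn outside -1 to 1 is refused whole. A call with a gripper value outside its range is refused whole. "claw" is the opening, from 0 (shut) to 1 (fully open), set as the call begins (left out, the last holds). The fingers move at their own pace and stop on an object; "newtons" is the grip in N (left out, the last holds). Time passes only in rows, so rows that repeat a pose let the fingers close. It gives the time, the measured TCP pose, the force, the opening and the grip force at its end, in the units of the state.
- readout.get_state(): the state, without advancing time (a new reading comes with each control period).
- cams.capture(name): name is "side" or "top" or "wrist"; returns the picture (480x640x3 uint8, red, green, blue); there is no depth.
- cams.camera_model(name): a dict with "fx", "fy", "cx", "cy" (pixels), "eye" and "attitude" of the camera in the world; the wrist camera has in their place "hand_eye" (4x4, takes a point from camera to tool coordinates, whose origin is the TCP and whose axes are the flange's). Camera axes: x right, y up, looking along -z (the intrinsics and any distortion apply to the point x, -y, -z); pixel columns grow to the right and rows downward; lengths in mm; the calibration is good to about 2 mm. The wrist camera is an equidistant fisheye: a pixel r from the principal point sees the ray r / f radians off the axis. A picture is of the moment at which its call begins: read the wrist's pose just before it. camera_model takes no time and is no camera call.
- job.sign_off(): hands the job in; it is judged then, once.
The state is a dict: "clock": time; "joint_positions": joint angles; "qd": joint speeds; "tau": joint torques, N m; "tcp_pos": TCP position; "tcp_rot": TCP orientation; "ft_force": force on the tool from outside, world axes, zero at the start; "torque": the same for the moment, N m; "width": finger opening in mm; "finger_force": force on a finger pad.
Only numpy, scipy, OpenCV 4.12 (cv2) and the standard library are available. Lean on these libraries where they do the work, as an engineer would, in place of code of your own. Each camera call takes 0.05 s, during which the arm holds its last target. There are 200 camera calls.

## Working session

There is one attempt and no reset: what is moved stays moved. The work goes in short steps, Python scripts to look and compute and a tool call to move; the robot and the scene stay as the last step left them, time stands still between calls to the robot, and variables do not carry over. Pictures are saved under pics/ and viewed, at most 10 in all, crops included, and the job is handed in when it is done.

Besides the shell and the picture viewer there is one more tool, called as a command line: name --pt "numbers of a row" for each row, then --argument value for the rest. step_arm: Moves the arm, as the interface text tells. Its arguments: {"type":"object","properties":{"commands":{"type":"array"},"claw":{"type":"number"},"newtons":{"type":"number"}},"required":["commands"]}

```bash
mkdir -p pics
python3 - <<'E'
from plant import readout, cams
import cv2
for n in ("top","side"):
    cv2.imwrite(f"pics/{n}0.png",cams.capture(n)[:,:,::-1]); print(n,cams.camera_model(n))
s=readout.get_state(); print(s["clock"],s["tcp_pos"],s["tcp_rot"],s["width"])
E
```

```text
top {'fx': 580.5320528132893, 'fy': 580.5320528132893, 'cx': 316.60337134342353, 'cy': 242.79740988702343, 'eye': array([ 313.65462319,  -44.93538796, 1379.93526987]), 'attitude': array([ 0.71491138,  0.02971689, -0.03333282, -0.69778761])}
side {'fx': 455.9057525213752, 'fy': 455.9057525213752, 'cx': 317.5154387666946, 'cy': 238.98220356177254, 'eye': array([ -49.30558601, 1027.94700424,  523.53214657]), 'attitude': array([-0.15662299, -0.11763926,  0.55519892,  0.80832197])}
0.1 [ 194.61229095 -514.18687389  230.77909487] [-5.36108727e-04  9.83685317e-01  1.79896937e-01 -4.57326738e-05] 85.43748965427268
```

View pics/top0.png

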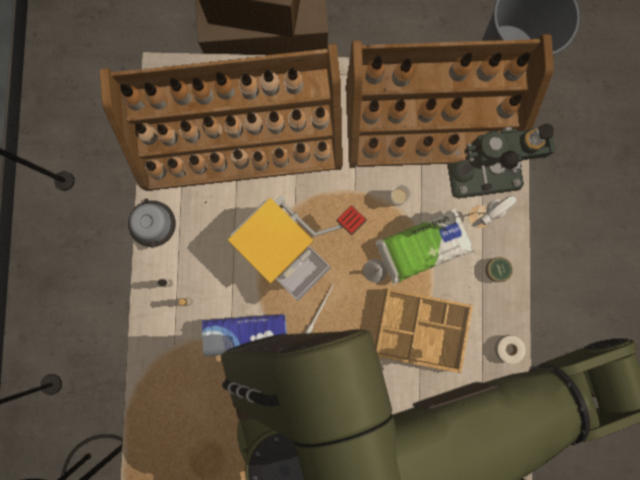

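View pics/side0.png

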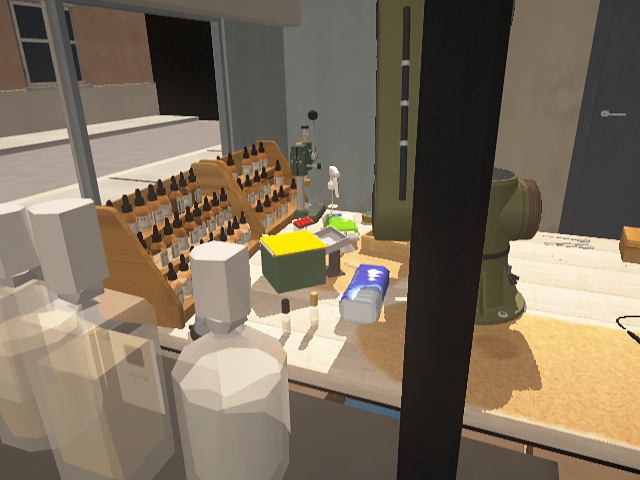

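The top view shows the yellow lid around (271,240), the chute at (305,272), and the red paddle at about (351,220). The beaker is near (392,196) and the funnel near (373,270). In the side view the bin and lid are partly visible, with the paddle near (305,222). I'll enlarge the top view next.

```bash
cat > h.py <<'E'
import numpy as np
from scipy.spatial.transform import Rotation as R
from plant import cams
def rot(q): return R.from_quat([q[1],q[2],q[3],q[0]]).as_matrix()
def ground(u,v,z,n="top"):
    m=cams.camera_model(n); d=rot(m["attitude"])@np.array([(u-m["cx"])/m["fx"],-(v-m["cy"])/m["fy"],-1])
    e=np.array(m["eye"]); return e+d*(z-e[2])/d[2]
E
python3 - <<'E'
import cv2
from h import *
i=cv2.imread("pics/top0.png")[180:300,220:380]
cv2.imwrite("pics/crop0.png",cv2.resize(i,None,fx=5,fy=5,interpolation=cv2.INTER_CUBIC))
for p in [(351,220,100),(272,198,103),(313,240,103),(270,283,103),(229,240,103),(495,210,100),(392,196,55)]: print(p,ground(*p).round())
print(cams.camera_model("top").keys())
E
```

```text
(351, 220, 100) [ 481. -125.  100.]
(272, 198, 103) [525.  51. 103.]
(313, 240, 103) [434. -42. 103.]
(270, 283, 103) [337.  50. 103.]
(229, 240, 103) [429. 143. 103.]
(495, 210, 100) [ 511. -446.  100.]
(392, 196, 55) [ 545. -222.   55.]
dict_keys(['fx', 'fy', 'cx', 'cy', 'eye', 'attitude'])
```

View pics/crop0.png

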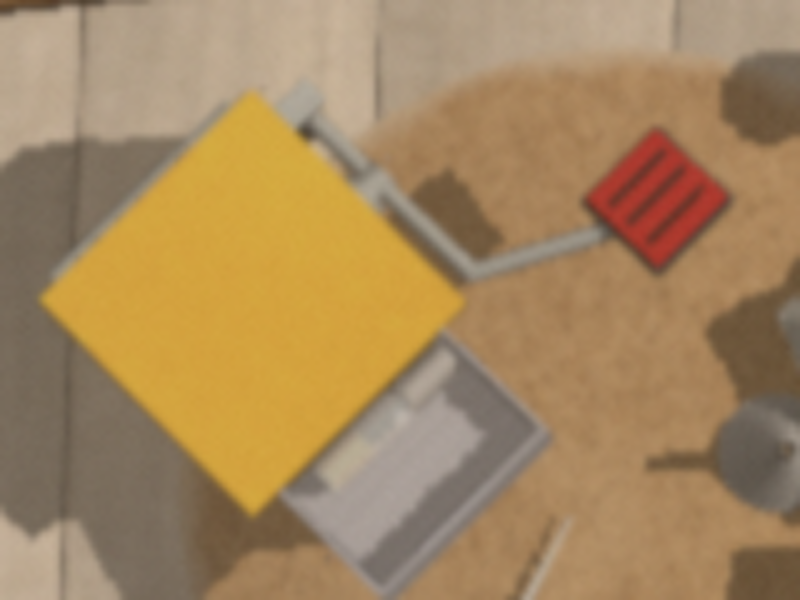

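The crop shows the paddle centre at crop (658,200), which is full-image (351.5,220) and world (481,-126). Working from the bin axes instead gives (479,-129), so the two agree. Next I shut the fingers and travel at z = 231, which clears everything.

step_arm --pt "0.673 -0.435 0 0" --pt "0.673 -0.435 0 0" --pt "0.673 -0.435 0 0" --pt "0.673 -0.435 0 0" --pt "0.673 -0.435 0 0" --pt "0.673 -0.435 0 0" --pt "0.673 -0.435 0 0" --claw 0

```text
clock: 0.68
tcp_pos: [339.6, -317.1, 231.3]
tcp_rot: [-0.0, 0.983, 0.182, 0.0]
ft_force: [-0.8, 0.0, -0.0]
width: 0.5
finger_force: 0.0
```

step_arm --pt "0.673 -0.435 0 0" --pt "0.673 -0.435 0 0" --pt "0.673 -0.435 0 0" --pt "0.673 -0.435 0 0" --pt "0.673 -0.435 0 0" --pt "0.673 -0.435 0 0" --pt "0.673 -0.435 0 0" --pt "0.673 -0.435 0 0"

```text
clock: 1.35
tcp_pos: [480.3, -126.6, 230.8]
tcp_rot: [-0.0, 0.983, 0.181, -0.0]
ft_force: [0.1, -0.4, 0.1]
width: -0.2
finger_force: 0.0
```

step_arm --pt "0 0 0.25 0" --pt "0 0 0.25 0" --pt "0 0 0.25 0" --pt "0 0 0.25 0"

```text
clock: 1.68
tcp_pos: [479.1, -128.3, 156.1]
tcp_rot: [-0.001, 0.984, 0.179, -0.001]
ft_force: [0.7, -0.3, 2.1]
width: 0.1
finger_force: 0.0
```

Run:
```python
from plant import readout, cams
import cv2
from h import *
s=readout.get_state(); p=np.array(s["tcp_pos"]); q=rot(s["tcp_rot"])
i=cams.capture("wrist")[:,:,::-1].copy(); m=cams.camera_model("wrist"); H=np.array(m["hand_eye"]); print({k:v for k,v in m.items() if k!="hand_eye"})
def proj(w):
    t=q.T@(np.array(w)-p); c=(np.linalg.inv(H)@np.r_[t,1])[:3]; x,y,z=c[0],-c[1],-c[2]
    r=np.hypot(x,y); a=np.arctan2(r,z); return m["cx"]+m["fx"]*a*x/r, m["cy"]+m["fy"]*a*y/r
print(s["clock"],p,q.round(3),s["width"],s["ft_force"],"paddle px",proj([480,-127,100]),"tip",proj(p))
cv2.imwrite("pics/w1.png",i)
```

```text
{'fx': 371.64829954431775, 'fy': 371.64829954431775, 'cx': 320.6475698055542, 'cy': 245.58136086542808}
1.6833 [ 479.09371576 -128.28472141  156.09040267] [[ 0.936  0.353 -0.003]
 [ 0.353 -0.936  0.001]
 [-0.002 -0.002 -1.   ]] 0.08563354728713996 [ 0.66638111 -0.32491831  2.12713404] paddle px (np.float64(318.56308912260516), np.float64(267.25748958897475)) tip (np.float64(319.7930862724027), np.float64(313.1611994052946))
```

View pics/w1.png

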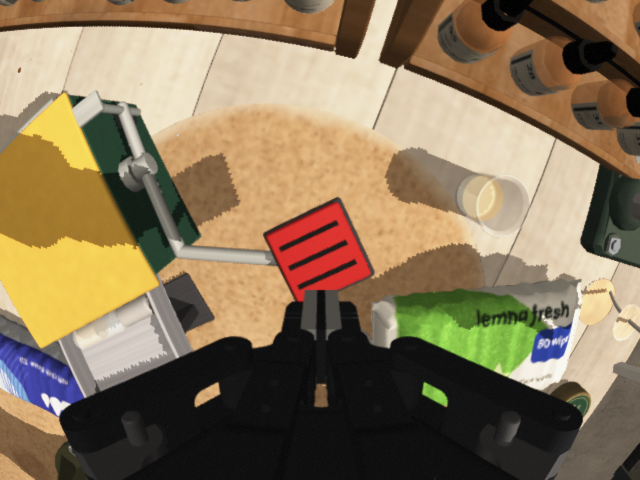

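The wrist view shows the paddle with corners at (340,198), (263,235) and (373,272), so its centre is near (318,254). That is about 13 px, or 6 mm, further along tool +x than predicted. I'll shift 5 mm and descend.

step_arm --pt "0.017 0 0.08 0" --pt "0.017 0 0.15 0" --pt "0.017 0 0.18 0" --pt "0.017 0 0.2 0" --pt "0.017 0 0.22 0" --pt "0.017 0 0.24 0" --pt "0.017 0 0.26 0" --pt "0.017 0 0.27 0"

```text
clock: 2.4
tcp_pos: [485.2, -126.1, 76.2]
tcp_rot: [0.0, 0.984, 0.18, 0.001]
ft_force: [0.3, 0.2, 0.7]
width: -0.1
finger_force: 0.0
```

Run:
```python
from plant import readout, cams
import cv2
s=readout.get_state(); print(s["ft_force"],s["tcp_pos"])
a=cams.capture("wrist"); b=cams.capture("top")[150:310,200:420]
import numpy as np
b=cv2.resize(b,(660,480)); a=cv2.resize(a,(640,480))[:, :]
cv2.imwrite("pics/w2.png",a[:,:,::-1]); cv2.imwrite("pics/t2.png",b[:,:,::-1]); print(readout.get_state()["ft_force"])
```

```text
[0.31385834 0.21683465 0.67805054] [ 485.22888148 -126.06436276   76.15603474]
[ 0.60362573  0.32104024 -0.41747416]
```

View pics/w2.png

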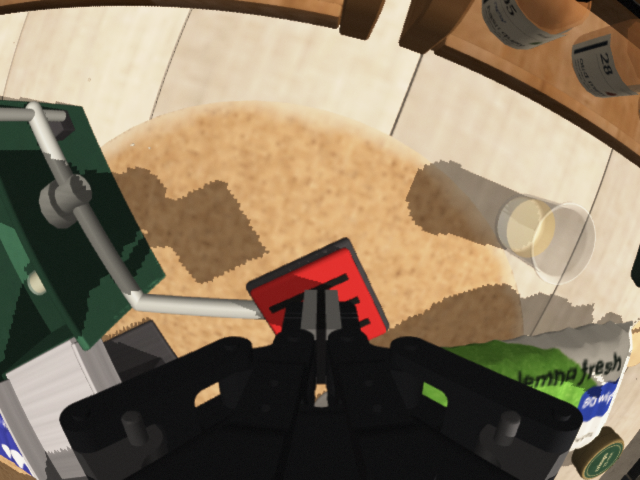

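The finger is on the middle of the paddle, around (320,300). The lid has swung up and the inside of the bin is visible. I'll press on to the stop.

step_arm --pt "0 0 0.01 0" --pt "0 0 0.02 0" --pt "0 0 0.028 0" --pt "0 0 0.028 0"

```text
clock: 2.83
tcp_pos: [485.0, -125.6, 67.0]
tcp_rot: [0.0, 0.984, 0.18, 0.0]
ft_force: [0.4, -0.5, 1.4]
width: -0.0
finger_force: 0.9
```

step_arm --pt "0 0 0.004 0" --pt "0 0 0.008 0" --pt "0 0 0.008 0" --pt "0 0 0.008 0" --pt "0 0 0.008 0" --pt "0 0 0.008 0" --pt "0 0 0.008 0" --pt "0 0 0.008 0"

```text
clock: 3.5
tcp_pos: [485.3, -125.6, 66.1]
tcp_rot: [0.0, 0.984, 0.18, 0.001]
ft_force: [-6.3, 3.3, 21.2]
width: -0.3
finger_force: 10.7
```

Run:
```python
from plant import readout, cams
import cv2
s=readout.get_state(); print(s["clock"],s["ft_force"],s["tcp_pos"])
a=cams.capture("wrist")[:,:320]; b=cams.capture("side")[180:300,220:380]
cv2.imwrite("pics/w3.png",cv2.hconcat([cv2.resize(a,(320,480)),cv2.resize(b,(480,360),interpolation=cv2.INTER_CUBIC)] if 0 else [cv2.resize(a,(320,480)),cv2.copyMakeBorder(cv2.resize(b,(480,360),interpolation=cv2.INTER_CUBIC),0,120,0,0,0)])[:,:,::-1])
```

```text
3.5 [-6.32023904  3.30007643 21.1824785 ] [ 485.31545134 -125.61482343   66.08241615]
```

View pics/w3.png

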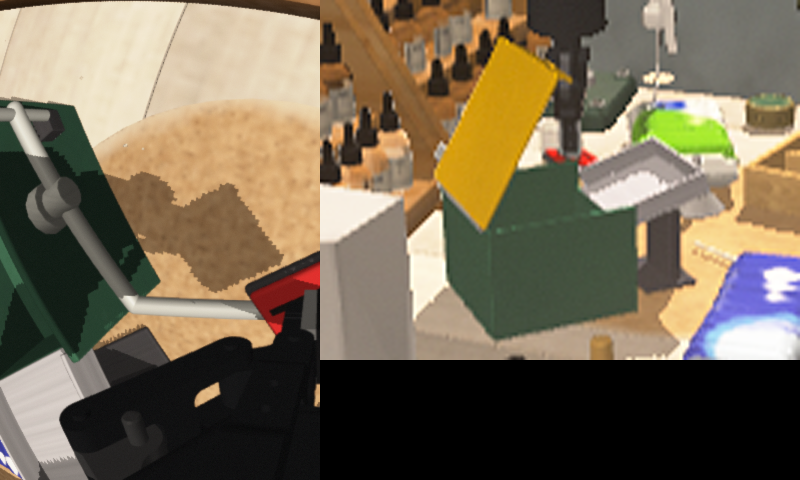

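At the stop the force is 21 N. The side view shows the lid wide open and the chute empty, so the vial is in the bin. I'll hold briefly, then rise at about 18 mm/s.

step_arm --pt "0 0 0 0" --pt "0 0 0 0" --pt "0 0 0 0" --pt "0 0 0 0" --pt "0 0 -0.003 0" --pt "0 0 -0.006 0" --pt "0 0 -0.01 0" --pt "0 0 -0.015 0"

```text
clock: 4.27
tcp_pos: [484.7, -125.5, 69.0]
tcp_rot: [-0.0, 0.984, 0.18, -0.0]
ft_force: [1.0, 0.1, 1.6]
width: -0.4
finger_force: 1.1
```

step_arm --pt "0 0 -0.005 0" --pt "0 0 -0.01 0" --pt "0 0 -0.015 0" --pt "0 0 -0.02 0" --pt "0 0 -0.025 0" --pt "0 0 -0.03 0" --pt "0 0 -0.035 0" --pt "0 0 -0.04 0"

```text
clock: 4.93
tcp_pos: [484.8, -125.5, 81.2]
tcp_rot: [0.0, 0.984, 0.18, 0.0]
ft_force: [1.5, 2.7, 3.1]
width: -0.2
finger_force: 1.7
```

step_arm --pt "0 0 -0.005 0" --pt "0 0 -0.01 0" --pt "0 0 -0.015 0" --pt "0 0 -0.02 0" --pt "0 0 -0.025 0" --pt "0 0 -0.03 0" --pt "0 0 -0.035 0" --pt "0 0 -0.04 0"

```text
clock: 5.6
tcp_pos: [484.7, -125.5, 93.1]
tcp_rot: [-0.0, 0.984, 0.18, 0.0]
ft_force: [2.4, 2.8, 2.7]
width: 0.0
finger_force: 1.8
```

step_arm --pt "0 0 -0.005 0" --pt "0 0 -0.01 0" --pt "0 0 -0.015 0" --pt "0 0 -0.02 0" --pt "0 0 -0.025 0" --pt "0 0 -0.03 0" --pt "0 0 -0.035 0" --pt "0 0 -0.04 0"

```text
clock: 6.27
tcp_pos: [484.3, -125.6, 104.8]
tcp_rot: [-0.0, 0.984, 0.18, -0.001]
ft_force: [1.2, 0.4, 0.5]
width: -0.1
finger_force: 0.0
```

step_arm --pt "0 0 -0.005 0" --pt "0 0 -0.01 0" --pt "0 0 -0.015 0" --pt "0 0 -0.02 0" --pt "0 0 -0.025 0" --pt "0 0 -0.03 0" --pt "0 0 -0.035 0" --pt "0 0 -0.04 0"

```text
clock: 6.93
tcp_pos: [484.7, -125.5, 117.1]
tcp_rot: [-0.0, 0.984, 0.18, -0.0]
ft_force: [0.9, 0.5, -0.2]
width: -0.2
finger_force: 0.0
```

step_arm --pt "0 0 -0.05 0" --pt "0 0 -0.1 0" --pt "0 0 -0.15 0" --pt "0 0 -0.2 0" --pt "0 0 -0.2 0" --pt "0 0 -0.2 0" --pt "0 0 -0.2 0" --pt "0 0 -0.2 0"

```text
clock: 7.6
tcp_pos: [484.3, -125.4, 176.0]
tcp_rot: [-0.0, 0.984, 0.18, -0.001]
ft_force: [1.3, 1.1, 0.8]
width: -0.0
finger_force: 0.0
```

Run:
```python
from plant import readout, cams
import cv2
s=readout.get_state(); print(s["clock"],s["ft_force"],s["tcp_pos"])
a=cams.capture("wrist"); b=cams.capture("side")[180:300,220:380]
cv2.imwrite("pics/w4.png",cv2.hconcat([cv2.resize(a,(400,300)),cv2.resize(b,(400,300),interpolation=cv2.INTER_CUBIC)])[:,:,::-1])
```

```text
7.6 [1.32977066 1.14642745 0.83207013] [ 484.33002751 -125.42221441  175.95328977]
```

View pics/w4.png

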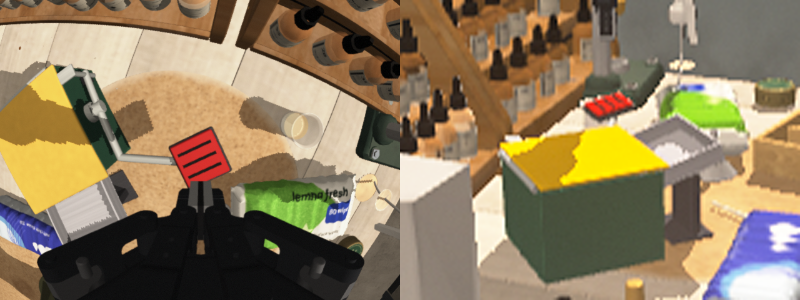

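The picture shows the lid shut, the paddle up, the chute empty and the finger well clear, so I'm handing in.

```bash
python3 -c "from plant import job; print(job.sign_off())"
```

```text
the job is handed in; nothing more can be done
None
```

I pressed the lever to its stop, the vial left the chute into the bin, and I let the lid down slowly; it was shut with the finger clear when I handed in (no verdict was returned).

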